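# Find and lock the high spot of a whetstone wheel

### The job

The whetstone wheel of this knife sharpener runs out of true and is about to be dressed. Take it by its finger knob, turn it slowly past the sprung feeler, feel for the place where the stone stands out farthest and so drags hardest (there is also a lesser hump, which is not the one), stop with the very top of that high spot at the feeler and let go of the knob. Then push the brake slide firmly, but with no more than 25 N, against the wheel so that it stays held there; do not shove the machine about, and leave the scissors and the peeler where they lie.

Things in the scene. Friction and masses are not known exactly. Their poses are not given: they have to be found in the camera images.
- sharpener: Grey flat bench knife sharpener, 214 x 300 mm and 45 mm high, 6.5 kg, standing on rubber feet. Origin on the worktop under the wheel's axis; z up, x towards its back, y towards the brake, -y towards the feeler. At the back a steel tool rest bar, 97 mm from the axis, up to 100 mm above the worktop.
- wheel: Turning wheel on an upright spindle: aluminium plate 184 mm across, 50 to 60 mm above the worktop, with the stone clamped on it by a steel flange 112 mm across (flange top at 89 mm, nut in its middle up to 97 mm). Origin on the axis at the plate's underside, z up; the knob stands 45 mm from the axis towards its own -x. Turns without end both ways against 0.03 Nm of its own friction.
- stone_middle (a point): Centre of the grey stone ring on the wheel: 24 mm thick, top 84 mm above the worktop. Round, 156 mm across, but for a high spot that rises 3 mm over about 25 degrees either side of its top, and one lesser hump of 1.2 mm at least 90 degrees away. The stone is clamped on in an unknown direction, which no reading gives.
- wheel_axis (a point): Point on the wheel's vertical axis, 115 mm above the worktop (26 mm above the flange).
- knob_grip (a point): Centre of the black upright finger knob, 115 mm above the worktop. Knob 20 mm thick, 91 to 132 mm above the worktop, 45 mm from the axis. It spins freely on its pin: hold it and lead it round the axis in a circle without turning the hand. A push towards or away from the axis only strains it. After a slow stop part of the drag can still be felt at rest, after a brisk one not.
- feeler: Steel bracket on the machine's -y side, carrying a sprung plunger whose ball nose bears on the stone's rim. Origin at the bracket's foot, 125 mm from the axis, 45 mm above the worktop; it reaches up to 81 mm above the worktop.
- feeler_rest (a point): Where the nose rests on the round part of the stone, 78 mm from the axis, 72 mm above the worktop. It pushes with 1 N on the round part, about 6 N on the lesser hump, about 14 N on the very top. Friction 0.35: while turning, the drag at the knob is about 1.3 N, 4.5 N and 9 N. It peaks some 5 degrees before the very top, whichever way one turns. Let go, the wheel stays put.
- brake: Brake slide on the machine's +y side: upright steel thumb tab 30 mm wide, 8 mm thick, 60 to 108 mm above the worktop, and a sprung rubber shoe. Its y axis points away from the wheel along the travel. It slides in against a steady 7 N; after 8 to 14 mm the shoe meets the wheel and resistance climbs 2.5 N per mm. Push beyond the 7 N stays on as shoe pressure: 12 to 18 N in all sets it.
- brake_tab (a point): Centre of the outer face of the brake's thumb tab, where to push: 94 mm above the worktop, 14 mm below the tab's top. Push it straight towards the wheel's axis.
- scissors: Kitchen scissors, about 87 x 199 x 9 mm, lying on the worktop to the right of the sharpener. Origin at the middle of the underside. Only to be left alone.
- peeler: White vegetable peeler, about 170 x 25 x 18 mm, on the worktop to the front right of the sharpener. Origin at the middle of the underside. Only to be left alone.

How it is judged:
By the outcome, as a careful person would: the job done as asked, in the order asked, and still so for the second after the job is handed in, with the robot touching nothing.
It also fails if it takes over 67 s, if anything falls off the work surface, if the arm or the gripper's body presses on something with over 40 N, if the wrist force passes 120 N, or if a joint passes its speed limit or range.

### The arm

A 6-joint arm with a two-finger parallel gripper is mounted at the origin on the work surface; the furniture and walls round the work are solid. World frame = base frame: x ahead of the robot, y to its left, z up, the work surface at z = 0. Lengths are in m, angles in rad, forces in N, time in s.
With the tool pointing down it reaches from about 0.325 to 0.9 m from the base axis. Payload 3.5 kg.
Tool frame: the origin (TCP) lies at the very end of the fingers, on their centre line; the grasp point (between the pads) lies 19 mm behind it; z points along the fingers, y is the line along which they close (so a half turn about z gives the same grasp; the last joint's range is limited). The gripper opens to 85 mm and grips with 20 to 120 N. Pads are 22 mm wide; open, the fingers measure 114 mm over their backs; the gripper's body (76 mm by 85 mm) begins 54 mm behind the grasp point. The pads swing forward as they close: fully open they stand 13 mm farther back than shut.
Start: joints at [1.106, 0.276, -0.026, 1.268, 0, 1.467], TCP at [0.221, 0.585, 0.211] pointing down, gripper open.
Joint ranges: [-3.12, 3.12], [-0.85, 1.88], [-1.08, 1.24], [-1.95, 2.15], [-1.57, 1.53], [-3.14, 3.14]. Speed limits (rad/s): [2.57, 2.57, 3.14, 3.14, 3.14, 3.14].

### API

Orientations are given as a rotation vector (axis times angle).
In Python, from cell import get_state, grab_frame, close_job, search_frame, trace, place_of gives the robot as it stands.
- The arm moves only by the shell command python3 -m jog 'ROWS' [FORCE]. ROWS is JSON, one flat list of numbers, 7 for each row, row after row: the opening, from -1 (shut) to 1 (fully open), then the shift along the world's x, y, z in units of 0.04 m (1.0 is 0.04 m), then the turn, a rotation vector about the world's x, y, z in units of 0.08 rad (1.0 is 0.08 rad). In form: [hand, x, y, z, wx, wy, wz, hand, x, y, z, wx, wy, wz, ...]. A call has 1 to 5 rows; each row shifts and turns the commanded pose from where the row before left it; what a row does not reach is not made up. A row lasts 1/10 s, in which the tool goes at most 50 mm and 8.59 degrees, less where a joint would pass 70% of its speed; a pose out of reach is approached as far as the arm can. A call with a number of a shift or a turn outside -1 to 1 is refused whole. A call with a gripper value outside its range is refused whole. The fingers move at their own pace and stop on an object; FORCE is the grip in N (left out, the last holds). Time passes only in rows, so rows that do not move let the fingers close. It gives the time, the measured TCP pose, the force, the opening and the grip force at its end, in the units of the state.
- get_state(): the state, without advancing time (a new reading comes with each control period).
- grab_frame(name): name is "scene" or "top" or "wrist"; returns a dict with "color" (400x640x3 uint8, blue, green, red), "camera_matrix" (3x3 intrinsics, pixels), "position" and "rotation" of the camera in the world. Camera axes: x right, y down, z forward; pixel columns grow to the right and rows downward; lengths in m; the calibration is good to about 2 mm. A picture is of the moment at which its call begins. There is no depth.
- close_job(): hands the job in; it is judged then, once.
Trained networks look in a picture, given as the dict that the camera call returned (one of the last four; its "shot" number tells which), for a name from the list of things; names that differ only in an ending like _2 or _b are one class to them, and where a whole thing is asked for, a point or a joint stands for the part that bears it (a point fixed in the world has none). Each returns a list of dicts, best first, with "conf" (0 to 1); they miss things now and then, are a little off and sometimes report something else, mostly with a low value. They report only what shows in the picture. A call takes as long as a camera call.
- search_frame(label, picture): "at" ([column, row] in pixels, amid what is visible of it).
- trace(label, picture): "mask" (400x640 bool, what is visible of it) and "at" ([column, row] in pixels, amid what is visible of it).
- place_of(label, picture): "at" ([column, row] in pixels: a listed point, or the origin of a listed thing).
The state is a dict: "time": time; "joint_positions": joint angles; "joint_velocities": joint speeds; "tau": joint torques, N m; "ee_pos": TCP position; "tool_rot": TCP orientation; "wrist_force": force on the tool from outside, world axes, zero at the start; "ft_torque": the same for the moment, N m; "width": finger opening in m; "grip_force": force on a finger pad.
Only numpy, scipy, OpenCV 4.12 (cv2) and the standard library are available. Lean on these libraries where they do the work, as an engineer would, in place of code of your own. Each camera call takes 0.05 s, during which the arm holds its last target. There are 200 camera calls.

## Working session

There is one attempt and no reset: what is moved stays moved. The work goes in short steps, Python scripts to look and compute and a shell command to move; the robot and the scene stay as the last step left them, time stands still between calls to the robot, and variables do not carry over. Pictures are saved under pics/ and viewed, at most 10 in all, crops included, and the job is handed in when it is done.

```bash
ls; mkdir -p pics; cat > h.py <<'E'
import numpy as np, cv2
from cell import *
def ray(f,px):
    K=np.array(f["camera_matrix"]);R=np.array(f["rotation"]);
    d=R@np.linalg.inv(K)@np.array([px[0],px[1],1.]);return np.array(f["position"]),d/np.linalg.norm(d)
def atz(f,px,z):
    p,d=ray(f,px);return p+d*(z-p[2])/d[2]
E
python3 - <<'E'
from h import *
s=get_state();print({k:np.round(v,3).tolist() for k,v in s.items()})
H=dict(wheel_axis=.115,knob_grip=.115,feeler_rest=.072,brake_tab=.094,sharpener=0,stone_middle=.072,brake=.06,feeler=.045)
for n in("top","scene"):
    f=grab_frame(n);cv2.imwrite(f"pics/{n}0.png",f["color"]);print(n,np.round(f["position"],3))
    for l,z in H.items():
        r=place_of(l,f)
        for q in r[:2]: print(l,round(q["conf"],2),np.round(q["at"]),np.round(atz(f,q["at"],z),4))
E
```

```text
pics
{'time': 0.0, 'joint_positions': [1.106, 0.277, -0.028, 1.268, -0.0, 1.467], 'joint_velocities': [0.0, 0.0, -0.0, 0.001, -0.002, -0.001], 'tau': [-0.001, -44.551, 29.52, 0.017, -0.0, 0.0], 'ee_pos': [0.221, 0.584, 0.209], 'tool_rot': [-0.565, -3.09, 0.003], 'wrist_force': [0.314, 0.834, -0.172], 'ft_torque': [-0.032, -0.027, 0.008], 'grip_force': 0.0, 'width': 0.085}
top [ 0.308 -0.093  1.235]Traceback (most recent call last):
  File "<stdin>", line 8, in <module>
  File "h.py", line 7, in atz
    p,d=ray(f,px);return p+d*(z-p[2])/d[2]
                                      ~^^^
IndexError: invalid index to scalar variable.
```

```bash
sed -i 's/R=np.array(f\["rotation"\]);/R=np.array(f["rotation"],float);R=R if R.size==9 else cv2.Rodrigues(R)[0]/' h.py
python3 - <<'E'
from h import *
H=dict(wheel_axis=.115,knob_grip=.115,feeler_rest=.072,brake_tab=.094,sharpener=0,stone_middle=.072,brake=.06,feeler=.045)
for n in("top","scene"):
    f=grab_frame(n);cv2.imwrite(f"pics/{n}0.png",f["color"]);print(n,np.round(f["position"],3),f["rotation"])
    for l,z in H.items():
        r=place_of(l,f)
        for q in r[:2]: print(l,round(q["conf"],2),np.round(q["at"]),np.round(atz(f,q["at"],z),4))
E
```

```text
top [ 0.308 -0.093  1.235] [-2.1886398   2.13008017 -0.15285437]
wheel_axis 0.87 [291. 177.] [ 0.5018 -0.0465  0.115 ]
knob_grip 0.51 [292. 193.] [ 0.4608 -0.0503  0.115 ]
feeler_rest 0.68 [317. 179.] [ 0.5037 -0.1127  0.072 ]
brake_tab 0.56 [234. 166.] [0.5301 0.1018 0.094 ]
sharpener 0.92 [289. 182.] [ 0.5064 -0.0364  0.    ]
stone_middle 0.84 [287. 182.] [ 0.4944 -0.0347  0.072 ]
stone_middle 0.41 [240. 166.] [0.5321 0.0896 0.072 ]
brake 0.46 [239. 165.] [0.5392 0.0943 0.06  ]
feeler 0.64 [333. 189.] [ 0.4825 -0.1567  0.045 ]
scene [-0.088 -0.671  0.731] [-2.1407441   0.87719515 -0.3812071 ]
wheel_axis 0.83 [312. 157.] [ 0.5062 -0.036   0.115 ]
knob_grip 0.46 [306. 169.] [ 0.4612 -0.0609  0.115 ]
feeler_rest 0.49 [329. 190.] [ 0.482  -0.1167  0.072 ]
brake_tab 0.69 [280. 140.] [0.522  0.1027 0.094 ]
sharpener 0.73 [313. 194.] [ 0.5021 -0.0397  0.    ]
stone_middle 0.58 [311. 168.] [ 0.5099 -0.0258  0.072 ]
stone_middle 0.49 [314. 156.] [0.5516 0.0064 0.072 ]
brake 0.83 [283. 144.] [0.5462 0.1232 0.06  ]
feeler 0.87 [341. 203.] [ 0.4906 -0.1513  0.045 ]
```

View pics/top0.png

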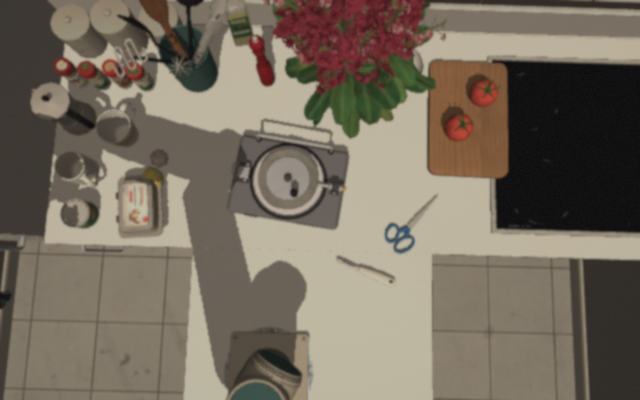

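View pics/scene0.png

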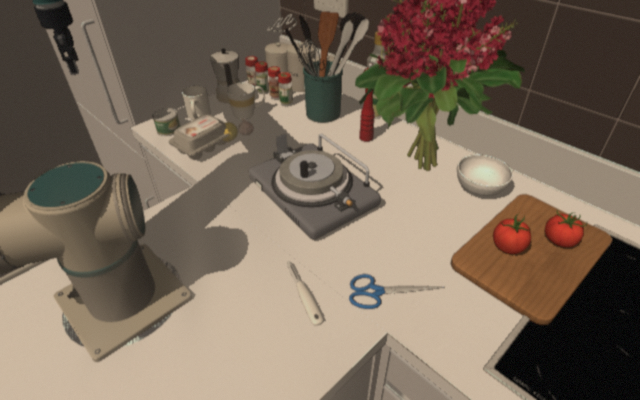

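The top view shows the sharpener at about (289,182), yawed about -10°. The knob is at (293,190), the brake at (240,167) and the feeler at (335,187). Scissors and peeler lie to the lower right. The scene view agrees.

```bash
A='[1,0.375,-1,0,0,0,0,1,0.375,-1,0,0,0,0,1,0.375,-1,0,0,0,0,1,0.375,-1,0,0,0,0,1,0.375,-1,0,0,0,0]'
python3 -m jog '[1,0.375,-1,0,0,0,0,1,0.375,-1,0,0,0,0,1,0.375,-1,0,0,0,0,1,0.375,-1,0,0,0,0,1,0.375,-1,0,0,0,0]' 40
python3 -m jog '[1,0.375,-1,0,0,0,0,1,0.375,-1,0,0,0,0,1,0.375,-1,0,0,0,0,1,0.375,-1,0,0,0,0,1,0.375,-1,0,0,0,0]'
python3 -m jog '[1,0.375,-1,0,0,0,0,1,0.375,-1,0,0,0,0,1,0.375,-1,0,0,0,0,1,0.375,-1,0,0,0,0,1,0,0,0,0,0,0]'
python3 - <<'E'
from h import *
# leaf tip triangulation (rough)
H=dict(wheel_axis=.115,knob_grip=.115,stone_middle=.072,feeler_rest=.072,brake_tab=.094)
f=grab_frame("wrist");cv2.imwrite("pics/w1.png",f["color"]);print(np.round(f["position"],3),f["rotation"])
for l,z in H.items():
    for q in place_of(l,f)[:2]: print(l,round(q["conf"],2),np.round(q["at"]),np.round(atz(f,q["at"],z),4))
E
```

```text
time: 1.55
ee_pos: [0.2966, 0.3831, 0.2107]
tool_rot: [0.564, 3.09, 0.001]
wrist_force: [1.1, 0.1, -0.2]
width: 0.0855
grip_force: 0.0
time: 2.05
ee_pos: [0.3716, 0.183, 0.211]
tool_rot: [0.564, 3.089, 0.001]
wrist_force: [0.4, -0.3, -0.9]
width: 0.0855
grip_force: 0.0
time: 2.55
ee_pos: [0.4334, 0.0205, 0.2111]
tool_rot: [0.575, 3.086, -0.002]
wrist_force: [-0.5, 1.2, -0.4]
width: 0.0854
grip_force: 0.0
[0.359 0.05  0.374] [2.36550626 1.62071534 0.2586315 ]
wheel_axis 0.65 [296. 292.] [ 0.5067 -0.0349  0.115 ]
knob_grip 0.73 [254. 256.] [ 0.4615 -0.0545  0.115 ]
knob_grip 0.66 [448. 245.] [0.5104 0.1006 0.115 ]
stone_middle 0.89 [300. 267.] [ 0.5064 -0.0345  0.072 ]
brake_tab 0.71 [443. 249.] [0.525  0.1002 0.094 ]
```

View pics/w1.png

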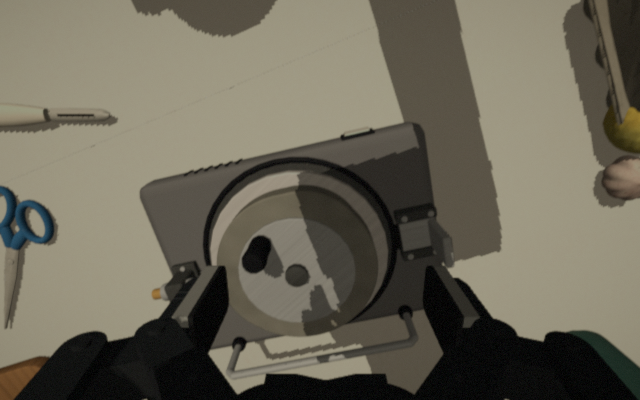

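The wrist view shows the knob at (256,254), the axis nut at (297,273), the brake tab at (440,250) and the feeler at (170,290). The 45 mm knob radius roughly checks out. I'll grasp the knob.

```bash

python3 -m jog '[0.2,0.39,-0.925,0,0,0,0,0.2,0.39,-0.925,0,0,0,0,0.2,0,0,-0.9,0,0,0,0.2,0,0,-0.6,0,0,0,0.2,0,0,0,0,0,0]' 40
python3 -m jog '[0.2,0,0,-0.6,0,0,0,0.2,0,0,-0.65,0,0,0,0.2,0,0,0,0,0,0]'
python3 -m jog '[-1,0,0,0,0,0,0,-1,0,0,0,0,0,0,-1,0,0,0,0,0,0,-1,0,0,0,0,0,0]'
python3 -m jog '[-1,0,0,0,0,0,0,-1,0,0,0,0,0,0]'
```

```text
time: 3.35
ee_pos: [0.459, -0.0478, 0.1472]
tool_rot: [-0.561, -3.083, -0.001]
wrist_force: [-1.6, 0.3, 0.4]
width: 0.051
grip_force: 0.0
time: 3.65
ee_pos: [0.46, -0.0479, 0.0989]
tool_rot: [-0.561, -3.086, -0.001]
wrist_force: [-0.4, 0.7, -0.5]
width: 0.051
grip_force: 0.0
time: 4.05
ee_pos: [0.463, -0.0503, 0.103]
tool_rot: [0.565, 3.089, -0.004]
wrist_force: [-3.5, -0.7, 6.5]
width: 0.0174
grip_force: 39.0
time: 4.25
ee_pos: [0.463, -0.0503, 0.103]
tool_rot: [0.565, 3.089, -0.003]
wrist_force: [-3.7, -1.2, 6.3]
width: 0.0175
grip_force: 39.0
```

```bash

python3 - <<'E'
from h import *
f=grab_frame("wrist");cv2.imwrite("pics/w2.png",f["color"])
for l,z in dict(wheel_axis=.115,knob_grip=.115,stone_middle=.072).items():
    for q in place_of(l,f)[:2]: print(l,round(q["conf"],2),np.round(q["at"]),np.round(atz(f,q["at"],z),4))
E
```

```text
knob_grip 0.77 [320. 253.] [ 0.4586 -0.0506  0.115 ]
stone_middle 0.81 [370. 273.] [ 0.5032 -0.0343  0.072 ]
```

View pics/w2.png

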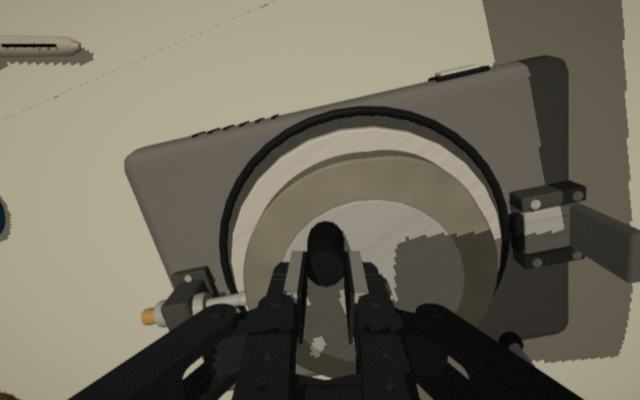

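The knob at (325,252) sits toward the near edge of the pads, 4–5 mm off centre. I'll reopen, shift and regrip.

```bash

python3 -m jog '[0,0,0,0,0,0,0,0,-0.1,0,0,0,0,0,0,0,0,0,0,0,0,0,0,0,0,0,0]' | head -2
python3 -m jog '[0,0,0,0,0,0,0]'
python3 -m jog '[-1,0,0,0,0,0,0,-1,0,0,0,0,0,0,-1,0,0,0,0,0,0,-1,0,0,0.05,0,0,0,-1,0,0,0.05,0,0,0]'
python3 - <<'E'
from h import *
f=grab_frame("wrist")
for q in place_of("knob_grip",f)[:2]: print(round(q["conf"],2),np.round(q["at"]),np.round(atz(f,q["at"],.115),4))
E
```

```text
time: 4.55
ee_pos: [0.4638, -0.0497, 0.1025]
tool_rot: [0.564, 3.087, -0.0]
wrist_force: [-0.3, -0.1, 0.2]
width: 0.031
grip_force: 0.0
time: 5.05
ee_pos: [0.4629, -0.0496, 0.1028]
tool_rot: [0.565, 3.089, -0.0]
wrist_force: [8.8, -3.2, -27.3]
width: 0.0175
grip_force: 39.6
0.83 [323. 250.] [ 0.4576 -0.0483  0.115 ]validation failed for argument at $...
```

```bash

python3 -m jog '[0,0,0,0,0,0,0,0,0,0,0,0,0,0,0,0,0,0,0,0,0]'
python3 -m jog '[0,-0.12,0.04,-0.1,0,0,0,0,0,0,0,0,0,0]'
```

```text
time: 5.45
ee_pos: [0.4628, -0.0494, 0.1052]
tool_rot: [0.565, 3.09, 0.0]
wrist_force: [-0.9, 0.9, 1.1]
width: 0.0424
grip_force: 0.0
time: 5.65
ee_pos: [0.4565, -0.0474, 0.1003]
tool_rot: [-0.565, -3.089, -0.0]
wrist_force: [-0.0, 0.0, 0.5]
width: 0.0423
grip_force: 0.0
```

```bash

python3 -m jog '[-1,0,0,0,0,0,0,-1,0,0,0,0,0,0,-1,0,0,0,0,0,0]'
python3 -m jog '[-1,0,0,0,0,0,0,-1,0,0,0,0,0,0]'
python3 - <<'E'
from h import *
f=grab_frame("wrist")
for q in place_of("knob_grip",f)[:2]: print(round(q["conf"],2),np.round(q["at"]),np.round(atz(f,q["at"],.115),4))
cv2.imwrite("pics/w3.png",f["color"][150:350,200:440])
E
```

```text
time: 5.95
ee_pos: [0.4577, -0.0476, 0.1009]
tool_rot: [0.565, 3.09, 0.001]
wrist_force: [-1.3, 0.8, 2.6]
width: 0.0176
grip_force: 39.0
time: 6.15
ee_pos: [0.4577, -0.0477, 0.1009]
tool_rot: [0.565, 3.09, 0.001]
wrist_force: [-0.9, 0.6, 3.4]
width: 0.0176
grip_force: 39.1
0.92 [324. 265.] [ 0.4593 -0.0483  0.115 ]
```

View pics/w3.png

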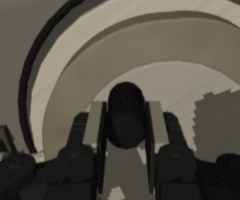

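```bash
cat > l <<'E'
#!/usr/bin/env python3
import sys,re,json,numpy as np
t=sys.stdin.read()
v={m[0]:json.loads(m[1]) for m in re.findall(r'(\w+): (.+)',t)}
if 'ee_pos' not in v: print(t);sys.exit()
open('log.jsonl','a').write(json.dumps(v)+'\n')
C=np.array(json.load(open('c.json')))
d=np.array(v['ee_pos'][:2])-C;r=np.hypot(*d);u=d/r;tt=np.array([-u[1],u[0]]);f=np.array(v['wrist_force'])
print(v['time'],'th %.1f r %.1f z %.1f | ft %.1f fr %.1f fz %.1f w %.1f'%(np.degrees(np.arctan2(d[1],d[0]))%360,r*1e3,v['ee_pos'][2]*1e3,f[:2]@tt,f[:2]@u,f[2],v['width']*1e3))
E
chmod +x l; echo '[0.502,-0.0365]'>c.json
python3 -m jog '[-1,0.032,-0.093,0,0,0,0]' | ./l
python3 -m jog '[-1,0.032,-0.093,0,0,0,0]' | ./l
python3 -m jog '[-1,0.048,-0.086,0,0,0,0]' | ./l
python3 -m jog '[-1,0.048,-0.086,0,0,0,0]' | ./l
python3 -m jog '[-1,0.062,-0.076,0,0,0,0]' | ./l
python3 -m jog '[-1,0.062,-0.076,0,0,0,0]' | ./l
python3 -m jog '[-1,0.074,-0.064,0,0,0,0]' | ./l
python3 -m jog '[-1,0.074,-0.064,0,0,0,0]' | ./l
```

```text
6.35 th 197.9 r 45.6 z 100.8 | ft -4.5 fr 0.3 fz 5.6 w 17.8
6.45 th 204.1 r 45.6 z 100.9 | ft -1.4 fr -0.3 fz 3.2 w 17.7
6.55 th 209.6 r 45.4 z 100.9 | ft -2.2 fr -0.6 fz 4.1 w 17.9
6.65 th 214.7 r 45.4 z 100.9 | ft -2.8 fr -2.2 fz 4.5 w 17.5
6.75 th 219.7 r 45.2 z 100.9 | ft -3.4 fr -3.4 fz 4.3 w 17.3
6.85 th 224.6 r 45.3 z 100.9 | ft -2.7 fr -3.5 fz 4.1 w 17.8
6.95 th 229.5 r 45.1 z 100.9 | ft -3.0 fr -3.9 fz 5.7 w 17.7
7.05 th 234.3 r 45.1 z 100.8 | ft -2.2 fr -4.4 fz 5.9 w 17.7
```

```bash
python3 -m jog '[-1,0.083,-0.049,0,0,0,0]' | ./l
python3 -m jog '[-1,0.083,-0.049,0,0,0,0]' | ./l
python3 -m jog '[-1,0.09,-0.034,0,0,0,0]' | ./l
python3 -m jog '[-1,0.09,-0.034,0,0,0,0]' | ./l
python3 -m jog '[-1,0.096,-0.018,0,0,0,0]' | ./l
python3 -m jog '[-1,0.096,-0.018,0,0,0,0]' | ./l
python3 -m jog '[-1,0.098,0,0,0,0,0]' | ./l
python3 -m jog '[-1,0.098,0,0,0,0,0]' | ./l
python3 -m jog '[-1,0.097,0.016,0,0,0,0]' | ./l
python3 -m jog '[-1,0.097,0.016,0,0,0,0]' | ./l
python3 -m jog '[-1,0.093,0.032,0,0,0,0]' | ./l
python3 -m jog '[-1,0.093,0.032,0,0,0,0]' | ./l
python3 -m jog '[-1,0.086,0.048,0,0,0,0]' | ./l
python3 -m jog '[-1,0.086,0.048,0,0,0,0]' | ./l
python3 -m jog '[-1,0.076,0.062,0,0,0,0]' | ./l
python3 -m jog '[-1,0.076,0.062,0,0,0,0]' | ./l
python3 -m jog '[-1,0.064,0.074,0,0,0,0]' | ./l
python3 -m jog '[-1,0.064,0.074,0,0,0,0]' | ./l
```

```text
7.15 th 239.0 r 44.9 z 100.8 | ft -2.2 fr -4.5 fz 5.8 w 17.6
7.25 th 243.7 r 44.9 z 100.8 | ft -2.6 fr -4.8 fz 6.2 w 17.7
7.35 th 248.4 r 44.8 z 100.8 | ft -2.6 fr -4.4 fz 6.8 w 17.6
7.45 th 253.1 r 44.6 z 100.8 | ft -2.5 fr -6.1 fz 6.6 w 17.8
7.55 th 257.8 r 44.6 z 100.8 | ft -2.2 fr -4.8 fz 7.5 w 17.8
7.65 th 262.6 r 44.5 z 100.8 | ft -2.1 fr -5.6 fz 7.3 w 17.9
7.75 th 267.4 r 44.4 z 100.8 | ft -1.7 fr -4.6 fz 8.2 w 17.7
7.85 th 272.3 r 44.3 z 100.8 | ft -2.1 fr -5.2 fz 7.7 w 17.7
7.95 th 277.1 r 44.2 z 100.8 | ft -2.9 fr -4.7 fz 9.1 w 17.8
8.05 th 282.0 r 44.2 z 100.8 | ft -2.5 fr -5.2 fz 8.8 w 17.9
8.15 th 286.9 r 44.1 z 100.8 | ft -2.7 fr -4.4 fz 9.0 w 17.6
8.25 th 291.8 r 44.1 z 100.8 | ft -2.1 fr -5.3 fz 9.2 w 17.8
8.35 th 296.7 r 44.0 z 100.8 | ft -2.4 fr -4.5 fz 8.5 w 18.1
8.45 th 300.7 r 43.9 z 100.8 | ft -5.6 fr -3.5 fz 10.8 w 17.9
8.55 th 303.8 r 43.9 z 100.7 | ft -8.8 fr -2.8 fz 12.8 w 17.7
8.65 th 307.3 r 43.9 z 100.7 | ft -12.2 fr -3.9 fz 13.9 w 17.7
8.75 th 310.9 r 43.8 z 100.7 | ft -13.5 fr -1.4 fz 14.2 w 17.6
8.85 th 315.0 r 43.8 z 100.7 | ft -15.0 fr -1.7 fz 13.6 w 17.8
```

```bash
python3 -m jog '[-1,0.051,0.083,0,0,0,0]' | ./l
python3 -m jog '[-1,0.051,0.083,0,0,0,0]' | ./l
python3 -m jog '[-1,0.035,0.091,0,0,0,0]' | ./l
python3 -m jog '[-1,0.035,0.091,0,0,0,0]' | ./l
python3 -m jog '[-1,0.019,0.096,0,0,0,0]' | ./l
python3 -m jog '[-1,0.019,0.096,0,0,0,0]' | ./l
python3 -m jog '[-1,0.002,0.098,0,0,0,0]' | ./l
python3 -m jog '[-1,0.002,0.098,0,0,0,0]' | ./l
python3 -m jog '[-1,-0.015,0.097,0,0,0,0]' | ./l
python3 -m jog '[-1,-0.015,0.097,0,0,0,0]' | ./l
python3 -m jog '[-1,-0.032,0.093,0,0,0,0]' | ./l
python3 -m jog '[-1,-0.032,0.093,0,0,0,0]' | ./l
python3 -m jog '[-1,-0.048,0.086,0,0,0,0]' | ./l
python3 -m jog '[-1,-0.048,0.086,0,0,0,0]' | ./l
python3 - <<'E'
import json,numpy as np
from scipy.optimize import least_squares
P=np.array([json.loads(x)['ee_pos'][:2] for x in open('log.jsonl')])
print(least_squares(lambda p:np.hypot(*(P-p[:2]).T)-p[2],[.502,-.0365,.045]).x)
E
```

```text
8.95 th 319.4 r 43.8 z 100.8 | ft -16.4 fr -0.4 fz 13.0 w 17.9
9.05 th 324.1 r 43.8 z 100.8 | ft -15.9 fr -2.2 fz 11.3 w 17.7
9.15 th 329.6 r 43.8 z 100.8 | ft -13.9 fr -0.5 fz 8.4 w 17.9
9.25 th 335.7 r 43.9 z 100.8 | ft -11.2 fr -1.9 fz 8.2 w 17.7
9.35 th 342.3 r 44.0 z 100.9 | ft -7.1 fr -1.3 fz 6.8 w 17.6
9.45 th 349.4 r 44.1 z 100.9 | ft -1.8 fr -2.8 fz 6.4 w 17.6
9.55 th 355.8 r 44.0 z 100.9 | ft -2.3 fr -0.8 fz 5.9 w 17.9
9.65 th 1.0 r 44.1 z 100.9 | ft -1.6 fr -1.7 fz 5.0 w 17.5
9.75 th 6.1 r 44.2 z 100.9 | ft -2.2 fr -0.9 fz 4.2 w 17.8
9.85 th 12.0 r 44.3 z 100.9 | ft -2.4 fr -2.0 fz 5.2 w 17.6
9.95 th 17.7 r 44.4 z 100.9 | ft -2.2 fr -0.8 fz 4.2 w 17.7
10.05 th 23.3 r 44.5 z 100.9 | ft -1.6 fr -0.5 fz 4.3 w 17.5
10.15 th 28.8 r 44.6 z 100.9 | ft -2.0 fr -0.3 fz 5.4 w 17.8
10.25 th 34.3 r 44.8 z 100.9 | ft -2.8 fr -1.3 fz 4.8 w 17.5
[ 0.50106916 -0.03578002  0.04505299]
```

```bash
echo '[0.5011,-0.0358]'>c.json
python3 -m jog '[-1,-0.123,0.152,0,0,0,0]' | ./l
python3 -m jog '[-1,-0.148,0.129,0,0,0,0]' | ./l
python3 -m jog '[-1,-0.168,0.101,0,0,0,0]' | ./l
python3 -m jog '[-1,-0.183,0.07,0,0,0,0]' | ./l
python3 -m jog '[-1,-0.192,0.037,0,0,0,0]' | ./l
python3 -m jog '[-1,-0.196,0.003,0,0,0,0]' | ./l
python3 -m jog '[-1,-0.194,-0.031,0,0,0,0]' | ./l
python3 -m jog '[-1,-0.185,-0.064,0,0,0,0]' | ./l
python3 -m jog '[-1,-0.171,-0.095,0,0,0,0]' | ./l
python3 -m jog '[-1,-0.152,-0.123,0,0,0,0]' | ./l
python3 -m jog '[-1,-0.129,-0.148,0,0,0,0]' | ./l
python3 -m jog '[-1,-0.101,-0.168,0,0,0,0]' | ./l
python3 -m jog '[-1,-0.07,-0.183,0,0,0,0]' | ./l
python3 -m jog '[-1,-0.037,-0.192,0,0,0,0]' | ./l
python3 -m jog '[-1,-0.003,-0.196,0,0,0,0]' | ./l
python3 -m jog '[-1,0.031,-0.194,0,0,0,0]' | ./l
```

```text
10.35 th 42.1 r 45.2 z 100.9 | ft -1.4 fr -0.6 fz 4.7 w 17.8
10.45 th 53.4 r 45.1 z 100.9 | ft -2.9 fr -0.6 fz 5.5 w 17.8
10.55 th 63.8 r 45.1 z 100.8 | ft -2.4 fr -0.4 fz 5.4 w 17.8
10.65 th 74.1 r 45.1 z 100.9 | ft -2.9 fr -0.3 fz 5.8 w 17.6
10.75 th 84.2 r 45.1 z 100.9 | ft -2.7 fr -0.5 fz 5.0 w 17.6
10.85 th 94.2 r 45.1 z 100.9 | ft -3.2 fr 0.2 fz 5.4 w 17.9
10.95 th 104.3 r 45.2 z 100.9 | ft -2.7 fr -0.8 fz 6.1 w 17.7
11.05 th 114.3 r 45.2 z 100.9 | ft -3.3 fr -0.8 fz 5.0 w 17.7
11.15 th 124.3 r 45.3 z 100.8 | ft -3.1 fr -1.1 fz 6.0 w 18.0
11.25 th 134.2 r 45.2 z 100.9 | ft -3.3 fr -1.7 fz 4.9 w 17.9
11.35 th 144.1 r 45.2 z 100.9 | ft -2.2 fr -3.1 fz 5.6 w 17.9
11.45 th 153.9 r 45.2 z 100.9 | ft -1.8 fr -2.1 fz 5.1 w 17.9
11.55 th 163.4 r 45.3 z 100.8 | ft -5.4 fr -1.8 fz 4.8 w 17.9
11.65 th 171.9 r 45.3 z 100.8 | ft -7.9 fr -2.1 fz 5.7 w 17.3
11.75 th 180.9 r 45.2 z 100.8 | ft -8.4 fr -1.7 fz 6.9 w 17.7
11.85 th 190.9 r 45.1 z 100.8 | ft -6.5 fr -2.6 fz 7.9 w 18.2
```

```bash
python3 -m jog '[-1,0.064,-0.185,0,0,0,0,-1,0.095,-0.171,0,0,0,0,-1,0.123,-0.152,0,0,0,0]' | ./l
python3 -m jog '[-1,0.148,-0.129,0,0,0,0,-1,0.168,-0.101,0,0,0,0,-1,0.183,-0.07,0,0,0,0]' | ./l
python3 -m jog '[-1,0.192,-0.037,0,0,0,0,-1,0.196,-0.003,0,0,0,0,-1,0.194,0.031,0,0,0,0]' | ./l
python3 -m jog '[-1,0.185,0.064,0,0,0,0]' | ./l
python3 -m jog '[-1,0.043,0.024,0,0,0,0]' | ./l
python3 -m jog '[-1,0.043,0.024,0,0,0,0]' | ./l
python3 -m jog '[-1,0.043,0.024,0,0,0,0]' | ./l
python3 -m jog '[-1,0.043,0.024,0,0,0,0]' | ./l
python3 -m jog '[-1,0.038,0.031,0,0,0,0]' | ./l
python3 -m jog '[-1,0.038,0.031,0,0,0,0]' | ./l
python3 -m jog '[-1,0.038,0.031,0,0,0,0]' | ./l
python3 -m jog '[-1,0.038,0.031,0,0,0,0]' | ./l
python3 -m jog '[-1,0.032,0.037,0,0,0,0]' | ./l
python3 -m jog '[-1,0.032,0.037,0,0,0,0]' | ./l
python3 -m jog '[-1,0.032,0.037,0,0,0,0]' | ./l
python3 -m jog '[-1,0.032,0.037,0,0,0,0]' | ./l
python3 -m jog '[-1,0.025,0.042,0,0,0,0]' | ./l
python3 -m jog '[-1,0.025,0.042,0,0,0,0]' | ./l
python3 -m jog '[-1,0.025,0.042,0,0,0,0]' | ./l
python3 -m jog '[-1,0.025,0.042,0,0,0,0]' | ./l
python3 -m jog '[-1,0.018,0.046,0,0,0,0]' | ./l
python3 -m jog '[-1,0.018,0.046,0,0,0,0]' | ./l
python3 -m jog '[-1,0.018,0.046,0,0,0,0]' | ./l
python3 -m jog '[-1,0.018,0.046,0,0,0,0]' | ./l
python3 -m jog '[-1,0.01,0.048,0,0,0,0]' | ./l
python3 -m jog '[-1,0.01,0.048,0,0,0,0]' | ./l
python3 -m jog '[-1,0.01,0.048,0,0,0,0]' | ./l
python3 -m jog '[-1,0.01,0.048,0,0,0,0]' | ./l
```

```text
12.15 th 222.1 r 45.0 z 100.8 | ft -2.9 fr -3.0 fz 8.6 w 17.7
12.45 th 251.7 r 44.9 z 100.8 | ft -2.8 fr -1.1 fz 11.7 w 17.8
12.75 th 281.7 r 44.8 z 100.8 | ft -2.7 fr -0.5 fz 9.7 w 17.8
12.85 th 291.8 r 44.8 z 100.8 | ft -2.6 fr 0.4 fz 10.3 w 17.9
12.95 th 295.8 r 44.9 z 100.8 | ft -1.4 fr 0.4 fz 10.0 w 17.8
13.05 th 297.3 r 44.8 z 100.8 | ft -2.5 fr 0.9 fz 7.8 w 17.6
13.15 th 299.1 r 44.9 z 100.8 | ft -4.2 fr 1.9 fz 9.9 w 18.1
13.25 th 300.6 r 44.7 z 100.8 | ft -5.9 fr 2.2 fz 10.3 w 17.8
13.35 th 302.3 r 44.7 z 100.8 | ft -7.8 fr 2.0 fz 11.4 w 17.8
13.45 th 304.0 r 44.7 z 100.8 | ft -9.0 fr 3.8 fz 10.7 w 17.6
13.55 th 305.7 r 44.7 z 100.8 | ft -9.7 fr 3.2 fz 11.6 w 17.9
13.65 th 307.5 r 44.7 z 100.8 | ft -10.8 fr 2.8 fz 12.3 w 17.7
13.75 th 309.3 r 44.7 z 100.8 | ft -13.2 fr 4.0 fz 12.0 w 17.4
13.85 th 311.2 r 44.6 z 100.8 | ft -13.6 fr 4.0 fz 11.1 w 17.4
13.95 th 313.2 r 44.7 z 100.8 | ft -13.7 fr 4.1 fz 11.3 w 17.8
14.05 th 315.4 r 44.7 z 100.8 | ft -15.2 fr 2.8 fz 11.7 w 17.8
14.15 th 317.6 r 44.7 z 100.8 | ft -15.1 fr 4.2 fz 11.6 w 17.4
14.25 th 320.0 r 44.6 z 100.8 | ft -15.1 fr 4.1 fz 9.8 w 18.2
14.35 th 322.5 r 44.7 z 100.8 | ft -15.9 fr 3.5 fz 10.5 w 17.7
14.45 th 325.2 r 44.7 z 100.8 | ft -15.1 fr 3.2 fz 10.1 w 18.0
14.55 th 328.1 r 44.6 z 100.8 | ft -15.0 fr 2.8 fz 8.9 w 17.6
14.65 th 331.3 r 44.7 z 100.9 | ft -13.1 fr 3.6 fz 7.4 w 17.6
14.75 th 334.5 r 44.8 z 100.9 | ft -11.4 fr 2.6 fz 8.7 w 17.7
14.85 th 338.0 r 44.8 z 100.8 | ft -8.6 fr 1.5 fz 6.6 w 17.6
14.95 th 341.6 r 44.8 z 100.8 | ft -7.5 fr 3.3 fz 6.4 w 17.7
15.05 th 345.5 r 44.8 z 100.9 | ft -4.1 fr 1.0 fz 4.5 w 17.3
15.15 th 349.3 r 44.9 z 100.9 | ft -1.9 fr 1.7 fz 5.7 w 17.4
15.25 th 352.7 r 44.9 z 100.9 | ft -1.8 fr 1.4 fz 6.0 w 17.8
```

```bash
python3 -m jog '[-1,-0.01,-0.048,0,0,0,0]' | ./l
python3 -m jog '[-1,-0.01,-0.048,0,0,0,0]' | ./l
python3 -m jog '[-1,-0.01,-0.048,0,0,0,0]' | ./l
python3 -m jog '[-1,-0.01,-0.048,0,0,0,0]' | ./l
python3 -m jog '[-1,-0.018,-0.046,0,0,0,0]' | ./l
python3 -m jog '[-1,-0.018,-0.046,0,0,0,0]' | ./l
python3 -m jog '[-1,-0.018,-0.046,0,0,0,0]' | ./l
python3 -m jog '[-1,-0.018,-0.046,0,0,0,0]' | ./l
python3 -m jog '[-1,-0.025,-0.042,0,0,0,0]' | ./l
python3 -m jog '[-1,-0.025,-0.042,0,0,0,0]' | ./l
python3 -m jog '[-1,-0.025,-0.042,0,0,0,0]' | ./l
python3 -m jog '[-1,-0.025,-0.042,0,0,0,0]' | ./l
python3 -m jog '[-1,-0.032,-0.037,0,0,0,0]' | ./l
python3 -m jog '[-1,-0.032,-0.037,0,0,0,0]' | ./l
python3 -m jog '[-1,-0.032,-0.037,0,0,0,0]' | ./l
python3 -m jog '[-1,-0.032,-0.037,0,0,0,0]' | ./l
python3 -m jog '[-1,-0.038,-0.031,0,0,0,0]' | ./l
python3 -m jog '[-1,-0.038,-0.031,0,0,0,0]' | ./l
python3 -m jog '[-1,-0.038,-0.031,0,0,0,0]' | ./l
python3 -m jog '[-1,-0.038,-0.031,0,0,0,0]' | ./l
python3 -m jog '[-1,-0.043,-0.024,0,0,0,0]' | ./l
python3 -m jog '[-1,-0.043,-0.024,0,0,0,0]' | ./l
python3 -m jog '[-1,-0.043,-0.024,0,0,0,0]' | ./l
python3 -m jog '[-1,-0.043,-0.024,0,0,0,0]' | ./l
```

```text
15.35 th 352.4 r 44.8 z 100.9 | ft 2.2 fr 2.3 fz 5.1 w 17.9
15.45 th 350.0 r 44.9 z 100.9 | ft 2.7 fr 1.9 fz 4.7 w 17.5
15.55 th 348.0 r 44.9 z 100.9 | ft 4.9 fr 2.8 fz 5.9 w 17.3
15.65 th 346.3 r 44.9 z 100.9 | ft 6.2 fr 2.8 fz 4.9 w 17.4
15.75 th 344.7 r 44.8 z 100.9 | ft 8.2 fr 3.2 fz 4.6 w 18.0
15.85 th 343.0 r 44.9 z 100.9 | ft 9.3 fr 2.3 fz 4.6 w 17.8
15.95 th 341.3 r 44.9 z 100.9 | ft 10.8 fr 2.7 fz 4.2 w 18.0
16.05 th 339.5 r 44.8 z 100.9 | ft 12.5 fr 3.2 fz 3.8 w 17.7
16.15 th 337.6 r 44.8 z 100.9 | ft 13.4 fr 3.2 fz 2.3 w 17.6
16.25 th 335.6 r 44.8 z 100.9 | ft 14.6 fr 3.8 fz 2.7 w 18.1
16.35 th 333.6 r 44.8 z 100.9 | ft 16.6 fr 3.1 fz 1.5 w 17.9
16.45 th 331.3 r 44.8 z 100.9 | ft 16.4 fr 2.4 fz 0.9 w 17.7
16.55 th 329.1 r 44.8 z 100.9 | ft 16.1 fr 2.9 fz 0.1 w 17.6
16.65 th 326.7 r 44.8 z 101.0 | ft 15.9 fr 2.9 fz 0.4 w 17.7
16.75 th 324.2 r 44.8 z 100.9 | ft 15.9 fr 2.4 fz 0.0 w 17.6
16.85 th 321.3 r 44.8 z 101.0 | ft 14.7 fr 1.4 fz -0.9 w 17.6
16.95 th 318.5 r 44.8 z 101.0 | ft 14.8 fr 2.8 fz -0.9 w 17.6
17.05 th 315.5 r 44.8 z 101.0 | ft 11.9 fr 2.1 fz -0.0 w 17.6
17.15 th 312.1 r 44.7 z 100.9 | ft 10.7 fr 1.6 fz -0.3 w 17.5
17.25 th 308.6 r 44.8 z 100.9 | ft 9.2 fr 0.6 fz 1.0 w 17.4
17.35 th 304.9 r 44.7 z 100.9 | ft 7.6 fr 0.9 fz 3.0 w 17.8
17.45 th 301.0 r 44.8 z 100.9 | ft 4.8 fr 2.3 fz 3.9 w 17.5
17.55 th 296.9 r 44.9 z 100.9 | ft 2.1 fr -0.3 fz 6.5 w 17.7
17.65 th 293.5 r 44.8 z 100.8 | ft 2.7 fr -0.2 fz 5.5 w 17.5
```

```bash
python3 - <<'E'
import json,numpy as np
from scipy.optimize import least_squares
L=[json.loads(x) for x in open('log.jsonl')]
P=np.array([v['ee_pos'][:2] for v in L]);T=np.array([v['time'] for v in L]);F=np.array([v['wrist_force'][:2] for v in L])
c=least_squares(lambda p:np.hypot(*(P-p[:2]).T)-p[2],[.501,-.036,.045]).x;print(c)
d=P-c[:2];th=np.degrees(np.arctan2(d[:,1],d[:,0]))%360
u=d/np.hypot(*d.T)[:,None];ft=F[:,1]*u[:,0]-F[:,0]*u[:,1]
for lo,hi in((12.8,15.3),(8.2,9.6)):
    a=(T>lo)&(T<hi);b=T>15.3
    g=np.arange(292,354,.5)
    A=np.interp(g,th[a],-ft[a])
    o=np.argsort(th[b]);tb,fb=th[b][o],ft[b][o]
    cs=np.arange(310,336,.25)
    e=[np.mean((A-np.interp(2*k-g,tb,fb))**2) for k in cs];i=np.argmin(e);print(cs[i],e[i])
    # even part: mean of both = friction*N symmetric -> centroid
    M=(A+np.interp(g,tb,fb))/2; w=np.clip(M-3,0,None);print('centroid',(g*w).sum()/w.sum())
E
```

```text
[ 0.50094678 -0.03566007  0.04504903]
323.75 0.6286428863525918
centroid 323.64959400045564
323.75 0.492017513467083
centroid 323.7272894256979
```

```bash
echo '[0.50095,-0.03566]'>c.json
python3 -m jog '[-1,0.043,0.024,0,0,0,0,-1,0.043,0.024,0,0,0,0,-1,0.043,0.024,0,0,0,0,-1,0.043,0.024,0,0,0,0]' | ./l
python3 -m jog '[-1,0.038,0.031,0,0,0,0,-1,0.038,0.031,0,0,0,0,-1,0.038,0.031,0,0,0,0,-1,0.038,0.031,0,0,0,0]' | ./l
python3 -m jog '[-1,0.032,0.037,0,0,0,0,-1,0.032,0.037,0,0,0,0,-1,0.032,0.037,0,0,0,0]' | ./l
python3 -m jog '[-1,0.032,0.037,0,0,0,0]' | ./l
python3 -m jog '[-1,0.03,0.04,0,0,0,0]' | ./l
python3 -m jog '[-1,0,0,0,0,0,0]' | ./l
python3 -m jog '[-1,0,0,0,0,0,0]' | ./l
```

```text
18.05 th 300.4 r 45.0 z 100.8 | ft -4.8 fr 1.0 fz 10.8 w 17.6
18.45 th 307.0 r 44.9 z 100.7 | ft -10.0 fr 3.2 fz 11.7 w 17.4
18.75 th 312.8 r 44.9 z 100.8 | ft -14.5 fr 3.1 fz 12.9 w 17.7
18.85 th 314.9 r 45.0 z 100.8 | ft -13.4 fr 2.3 fz 13.4 w 17.8
18.95 th 317.2 r 44.9 z 100.7 | ft -16.2 fr 4.0 fz 12.0 w 17.3
19.05 th 318.3 r 45.0 z 100.8 | ft -12.8 fr 2.3 fz 12.1 w 17.6
19.15 th 318.4 r 45.0 z 100.8 | ft -13.0 fr 2.7 fz 12.2 w 17.8
```

```bash
python3 -m jog '[-1,0.03,0.039,0,0,0,0]' | ./l
python3 -m jog '[-1,0.03,0.039,0,0,0,0]' | ./l
python3 -m jog '[-1,0,0,0,0,0,0]' | ./l
python3 -m jog '[-1,0,0,0,0,0,0]' | ./l
```

```text
19.25 th 319.9 r 44.9 z 100.8 | ft -14.8 fr 2.6 fz 12.1 w 17.8
19.35 th 322.6 r 45.0 z 100.8 | ft -15.1 fr 2.0 fz 11.7 w 17.5
19.45 th 323.9 r 45.0 z 100.8 | ft -12.2 fr 1.3 fz 10.2 w 17.8
19.55 th 324.0 r 45.0 z 100.8 | ft -11.6 fr 0.9 fz 10.6 w 17.7
```

```bash
python3 -m jog '[-1,-0.03,-0.04,0,0,0,0,-1,0,0,0,0,0,0]' | ./l
python3 -m jog '[-1,-0.015,-0.02,-0.01,0,0,0,-1,0,0,0,0,0,0]' | ./l
```

```text
19.75 th 324.0 r 44.9 z 100.8 | ft -6.7 fr 2.4 fz 9.1 w 17.8
19.95 th 323.9 r 45.1 z 100.8 | ft -5.3 fr 0.7 fz 10.6 w 18.1
```

```bash
python3 -m jog '[-1,-0.03,-0.04,0.03,0,0,0,-1,0,0,0,0,0,0]' | ./l
python3 -m jog '[-1,0,0,0,0,0,0]' | ./l
```

```text
20.15 th 323.7 r 45.0 z 100.9 | ft 0.3 fr 2.0 fz 3.7 w 17.5
20.25 th 323.7 r 45.0 z 100.9 | ft -0.9 fr 2.0 fz 1.5 w 17.9
```

```bash
python3 -m jog '[-0.4,0,0,0,0,0,0,0.1,0,0,0,0,0,0,0.1,0,0,0,0,0,0]' | ./l
python3 -m jog '[0.1,0,0,0.5,0,0,0,0.1,0,0,0.9,0,0,0,0.1,0,0,0.9,0,0,0,0.1,0,0,0.5,0,0,0,-1,-0.5,0.5,0,0,0,0.7]' | ./l
python3 -m jog '[-1,-0.5,0.9,0,0,0,0.7,-1,-0.5,0.9,0,0,0,0.7,-1,0,0,0,0,0,0]'
python3 - <<'E'
from h import *
f=grab_frame("wrist");cv2.imwrite("pics/w4.png",f["color"])
for l,z in dict(wheel_axis=.115,knob_grip=.115,stone_middle=.072,brake_tab=.094,brake=.06,feeler_rest=.072).items():
    for q in place_of(l,f)[:2]: print(l,round(q["conf"],2),np.round(q["at"]),np.round(atz(f,q["at"],z),4))
E
```

```text
20.55 th 324.4 r 44.4 z 100.5 | ft -0.7 fr 0.2 fz -0.5 w 46.9
21.05 th 339.5 r 23.2 z 217.3 | ft 0.8 fr 0.0 fz -0.1 w 33.6
time: 21.35
ee_pos: [0.4747, 0.0331, 0.2128]
tool_rot: [-0.296, -3.124, -0.002]
wrist_force: [-0.1, 0.4, -0.2]
width: 0.0
grip_force: 0.0
wheel_axis 0.79 [250. 245.] [ 0.5051 -0.0363  0.115 ]
knob_grip 0.88 [229. 286.] [ 0.5396 -0.0645  0.115 ]
knob_grip 0.4 [263. 221.] [ 0.4866 -0.0207  0.115 ]
stone_middle 0.78 [264. 223.] [ 0.5035 -0.0313  0.072 ]
brake_tab 0.67 [412. 227.] [0.5244 0.1026 0.094 ]
brake 0.55 [398. 224.] [0.5342 0.0966 0.06  ]
feeler_rest 0.57 [178. 229.] [ 0.4934 -0.115   0.072 ]
```

View pics/w4.png

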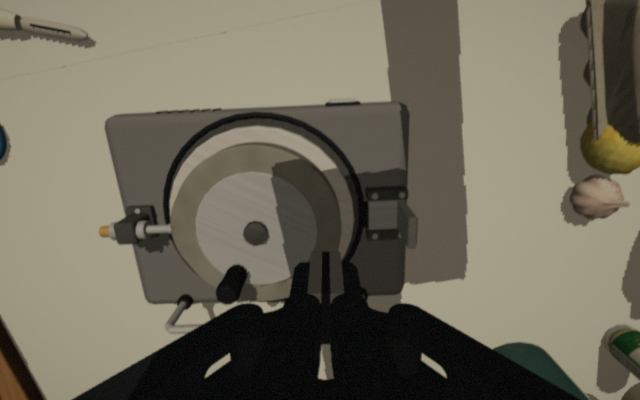

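The knob at (232,284) puts the wheel angle close to 324°, and the slide and tab are at (412,227). Next I move outside the tab with the fingers shut.

```bash
python3 -m jog '[-1,0.45,0.95,0,0,0,0.17,-1,0.45,0.95,0,0,0,0.17,-1,0.45,0.95,0,0,0,0.17,-1,0,0,0,0,0,0]'
python3 -m jog '[-1,0,0,-0.8,0,0,0,-1,0,0,-0.8,0,0,0,-1,0,0,-0.4,0,0,0,-1,0,0,0,0,0,0]'
```

```text
time: 22.1
ee_pos: [0.5349, 0.1468, 0.2132]
tool_rot: [0.235, 3.131, 0.003]
wrist_force: [-0.9, -0.1, -0.2]
width: 0.0001
grip_force: 0.0
time: 22.5
ee_pos: [0.5296, 0.1424, 0.1301]
tool_rot: [-0.242, -3.125, 0.003]
wrist_force: [-0.0, -0.7, 0.8]
width: -0.0004
grip_force: 0.0
```

```bash
python3 - <<'E'
from h import *
f=grab_frame("wrist");cv2.imwrite("pics/w5.png",f["color"][100:400,100:540])
for l,z in dict(brake_tab=.094,wheel_axis=.115,knob_grip=.115).items():
    for q in place_of(l,f)[:2]: print(l,round(q["conf"],2),np.round(q["at"]),np.round(atz(f,q["at"],z),4))
E
```

```text
brake_tab 0.63 [262. 223.] [0.5225 0.1039 0.094 ]
wheel_axis 0.84 [ 14. 239.] [ 0.5033 -0.0339  0.115 ]
```

View pics/w5.png

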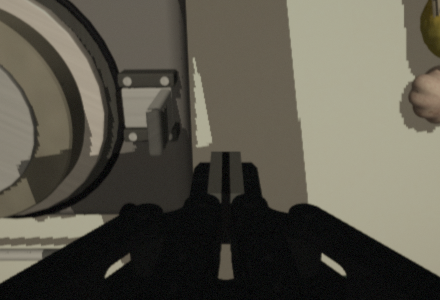

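The tab is at (155,115) in the crop and the shut fingers are just outside it, laterally aligned. Now I lower and approach.

```bash
python3 -m jog '[-1,0,0,-0.6,0,0,0,-1,0,0,-0.53,0,0,0,-1,0,0,0,0,0,0]'
python3 -m jog '[-1,-0.03,-0.2,0,0,0,0,-1,0,0,0,0,0,0]'
python3 -m jog '[-1,-0.015,-0.1,0,0,0,0]' |grep -E 'ee|for'
python3 -m jog '[-1,-0.015,-0.1,0,0,0,0]' |grep -E 'ee|for'
```

```text
time: 23.0
ee_pos: [0.5308, 0.1434, 0.087]
tool_rot: [-0.24, -3.129, 0.001]
wrist_force: [-0.5, -0.4, 0.3]
width: -0.0001
grip_force: 0.0
time: 23.2
ee_pos: [0.5324, 0.1352, 0.09]
tool_rot: [0.241, 3.129, 0.0]
wrist_force: [0.5, 0.4, 0.3]
width: 0.0002
grip_force: 0.0
ee_pos: [0.5319, 0.1318, 0.0899]
wrist_force: [-0.0, -0.0, 0.1]
grip_force: 0.0
ee_pos: [0.5307, 0.1276, 0.0893]
wrist_force: [-1.0, -0.8, 0.5]
grip_force: 0.0
```

```bash
python3 -m jog '[-1,-0.11,-0.05,-0.13,0,0,0,-1,0,0,0,0,0,0]' |grep -E 'ee|for'
python3 -m jog '[-1,-0.012,-0.08,0,0,0,0]' |grep -E 'ee|for'
python3 -m jog '[-1,-0.012,-0.08,0,0,0,0]' |grep -E 'ee|for'
python3 -m jog '[-1,-0.008,-0.05,0,0,0,0]' |grep -E 'ee|for'
python3 -m jog '[-1,-0.008,-0.05,0,0,0,0]' |grep -E 'ee|for'
```

```text
ee_pos: [0.524, 0.1254, 0.0823]
wrist_force: [-0.3, 1.1, 0.2]
grip_force: 0.0
ee_pos: [0.5245, 0.1227, 0.0827]
wrist_force: [0.3, -0.8, -0.1]
grip_force: 0.0
ee_pos: [0.5244, 0.1193, 0.0829]
wrist_force: [0.2, 0.3, 0.3]
grip_force: 0.0
ee_pos: [0.5242, 0.1172, 0.083]
wrist_force: [-0.2, -0.6, 0.3]
grip_force: 0.0
ee_pos: [0.524, 0.1153, 0.0831]
wrist_force: [-0.3, 0.5, -0.2]
grip_force: 0.0
```

```bash
python3 -m jog '[-1,-0.008,-0.05,0,0,0,0]' |grep -E 'ee|for'
python3 -m jog '[-1,-0.008,-0.05,0,0,0,0]' |grep -E 'ee|for'
python3 -m jog '[-1,-0.008,-0.05,0,0,0,0]' |grep -E 'ee|for'
python3 -m jog '[-1,-0.008,-0.05,0,0,0,0]' |grep -E 'ee|for'
python3 -m jog '[-1,-0.008,-0.05,0,0,0,0]' |grep -E 'ee|for'
```

```text
ee_pos: [0.5236, 0.1133, 0.083]
wrist_force: [-0.4, 0.4, -0.2]
grip_force: 0.0
ee_pos: [0.5233, 0.1113, 0.0831]
wrist_force: [-0.4, -0.5, -0.8]
grip_force: 0.0
ee_pos: [0.5231, 0.1105, 0.0831]
wrist_force: [1.4, 6.1, -1.5]
grip_force: 3.1
ee_pos: [0.5231, 0.1097, 0.0831]
wrist_force: [0.7, 8.3, -1.8]
grip_force: 3.6
ee_pos: [0.5228, 0.1079, 0.0831]
wrist_force: [1.4, 7.9, -1.1]
grip_force: 3.6
```

```bash
python3 -m jog '[-1,-0.008,-0.05,0,0,0,0]' |grep -E 'ee|wr'
python3 -m jog '[-1,-0.008,-0.05,0,0,0,0]' |grep -E 'ee|wr'
python3 -m jog '[-1,-0.008,-0.05,0,0,0,0]' |grep -E 'ee|wr'
python3 -m jog '[-1,-0.005,-0.03,0,0,0,0]' |grep -E 'ee|wr'
python3 -m jog '[-1,-0.005,-0.03,0,0,0,0]' |grep -E 'ee|wr'
```

```text
ee_pos: [0.5225, 0.106, 0.0831]
wrist_force: [1.5, 6.9, -1.4]
ee_pos: [0.5222, 0.104, 0.0831]
wrist_force: [0.4, 6.5, -2.1]
ee_pos: [0.5219, 0.102, 0.0831]
wrist_force: [1.7, 6.6, -2.3]
ee_pos: [0.5217, 0.101, 0.0831]
wrist_force: [2.0, 9.8, -1.7]
ee_pos: [0.5217, 0.1004, 0.0831]
wrist_force: [1.4, 10.0, -3.7]
```

```bash
python3 -m jog '[-1,-0.005,-0.03,0,0,0,0]' |grep -E 'ee|wr'
python3 -m jog '[-1,-0.005,-0.03,0,0,0,0]' |grep -E 'ee|wr'
python3 -m jog '[-1,-0.005,-0.03,0,0,0,0]' |grep -E 'ee|wr'
```

```text
ee_pos: [0.5216, 0.0998, 0.0832]
wrist_force: [1.9, 11.7, -1.9]
ee_pos: [0.5215, 0.0992, 0.0832]
wrist_force: [2.1, 12.4, -3.1]
ee_pos: [0.5214, 0.0986, 0.0832]
wrist_force: [3.5, 14.4, -3.5]
```

```bash
python3 -m jog '[-1,-0.005,-0.03,0,0,0,0]' |grep -E 'ee|wr'
python3 -m jog '[-1,-0.003,-0.02,0,0,0,0]' |grep -E 'ee|wr'
python3 -m jog '[-1,0,0,0,0,0,0,-1,0,0,0,0,0,0]' |grep -E 'ee|wr'
```

```text
ee_pos: [0.5213, 0.0979, 0.0832]
wrist_force: [2.3, 15.0, -3.2]
ee_pos: [0.5212, 0.0976, 0.0832]
wrist_force: [2.5, 16.5, -3.8]
ee_pos: [0.5213, 0.0975, 0.0832]
wrist_force: [3.1, 15.8, -2.9]
```

Set at about 16 N. Back off outward, lift clear and check.

```bash
python3 -m jog '[-1,0.02,0.13,0,0,0,0,-1,0.05,0.4,0,0,0,0,-1,0.06,0.4,0,0,0,0,-1,0,0,0.8,0,0,0,-1,0,0,0.9,0,0,0]'
python3 -m jog '[-1,0,0,0.9,0,0,0,-1,0,0,0.6,0,0,0,-1,-1,0,0,0,0,0,-1,-0.6,0,0,0,0,0,-1,0,0,0,0,0,0]'
python3 - <<'E'
from h import *
f=grab_frame("wrist");cv2.imwrite("pics/w6.png",f["color"])
for l,z in dict(brake_tab=.094,wheel_axis=.115,knob_grip=.115).items():
    for q in place_of(l,f)[:2]: print(l,round(q["conf"],2),np.round(q["at"]),np.round(atz(f,q["at"],z),4))
E
```

```text
time: 26.2
ee_pos: [0.5234, 0.1296, 0.15]
tool_rot: [-0.238, -3.128, 0.002]
wrist_force: [1.8, -0.8, -0.3]
width: 0.0003
grip_force: 0.0
time: 26.7
ee_pos: [0.4581, 0.1292, 0.2111]
tool_rot: [-0.238, -3.131, 0.001]
wrist_force: [-0.1, 0.2, -0.1]
width: -0.0003
grip_force: 0.0
brake_tab 0.55 [296. 261.] [0.5219 0.0929 0.094 ]
wheel_axis 0.94 [148. 270.] [ 0.5006 -0.0311  0.115 ]
knob_grip 0.95 [126. 316.] [ 0.542  -0.0649  0.115 ]
```

View pics/w6.png

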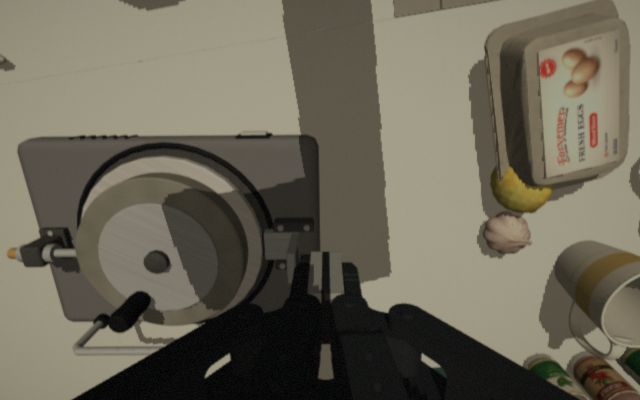

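The knob is at (130,312), the same place as before the push, and the brake tab at (293,258) now stands about 10 mm further in. The gripper is clear of everything.

```bash
python3 -c "from cell import close_job; print(close_job())"
```

```text
the job is handed in; nothing more can be done
None
```

I stopped the wheel with its high spot at the feeler, let go of the knob, set the brake at about 16 N, and handed the job in at about 27 s with the arm touching nothing; no verdict came back.

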